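# Roll a pipe stub into the V-block and set it against the end stop

### The job

Roll the loose steel pipe stub along the bench by its side, up the ramp and into the groove of the wooden V-block, then push it endwise along the groove, towards the robot, until its end sits against the metal end stop. Only push it with the fingertips or the outside of the fingers: never take it between the fingers, lift it or tip it. Leave the other things where they are, and finish with the pipe at rest in the groove and the hand clear of it.

Things in the scene. Friction and masses are not known exactly. Their poses are not given: they have to be found in the camera images.
- v_block: Wooden V-block fixed to the bench, right of the pipe. Origin on the bench under the middle of the groove; y along the groove (away from the robot), z up, -x the ramp side, facing the pipe. 110 mm long (y -55 to +55), from x -82 (foot of ramp) to x +45 mm (back). 90 degree V: faces at 45 degrees, floor 16 mm wide, 2 mm high; rear face up to 30 mm high at x 37. Open at its far +y end.
- crest (a point): Top of the ramp, the lip of the groove: block x -22 mm, 14 mm above the bench, mid-length. The crest is 3 mm wide, then the groove falls away.
- stop_face (a point): Inner face of the aluminium stop plate at the block's near end (block y -55 mm), on the line of the seated pipe's axis. The plate is 8 mm thick, 50 mm high, from block x -30 to +45 mm.
- home (a point): Where the pipe's middle must finally be: block x 0, y +5 mm, 28 mm above the bench (seated in the V, end against the stop). The pipe's far end then stands 10 mm out of the block's open end, at block y +65 mm.
- pipe: Loose smooth, oily steel pipe stub (low friction), 48 mm diameter, 120 mm long, about 0.35 kg (varies), free to roll. Origin in its middle on its axis; y is the pipe's axis (+y away from the robot), x and z turn as it rolls. It starts on the bench before the ramp: block x -150 to -128 mm, 12 to 25 mm beyond home towards +y, its axis within 7 degrees of the groove's.
- pipe_mid (a point): The middle of the pipe, on its axis (same point as the pipe's origin). Listed so that a grip round the pipe can be told. 
- pipe_far (a point): Point on the pipe's axis 35 mm from its middle towards its +y end. Listed so that a grip round the pipe can be told. 
- pipe_near (a point): Point on the pipe's axis 35 mm from its middle towards its -y end. Listed so that a grip round the pipe can be told. 
- spool: Black thread spool standing upright, 42 mm across, 50 mm tall, loose, nearer the robot than the pipe; a bystander to be left alone. Origin under its middle, on the bench.
- jar: Clear tack jar standing upright, 60 mm across, 82 mm tall, loose, nearer the robot than the pipe, to the left; a bystander to be left alone. Origin under its middle, on the bench.
- tape_roll: Roll of masking tape lying flat, 100 mm across, 24 mm thick, loose, beyond the block, to the right; a bystander to be left alone. Origin under its middle, on the bench.
- offcut: Flat wooden offcut, 96 x 107 x 18 mm, loose, left of the pipe; a bystander to be left alone. Origin under its middle, on the bench.

How it is judged:
On the way, in this order (a step that is already met when the one before it is completed fails the run):
1. the pipe has rolled at least a quarter turn while still short of the groove (angle between pipe's own z axis and vertical above 1.57 rad and x of pipe_mid in the frame of v_block below -0.03 m), for 0.1 s.
2. the pipe lies down in the groove (x of pipe_mid in the frame of v_block between -0.004 and 0.004 m and z of pipe_mid in the frame of v_block between 0.024 and 0.032 m and angle between the y axis of pipe and the y axis of v_block, either way round below 0.05 rad), for 0.2 s.
At the end, for the whole second after the job is handed in: The pipe rests still in the V-groove (axis within 4 mm of the groove's middle, at its seated height within 4 mm, parallel within 0.05 rad), its end within 3.5 mm of the end stop, and each bystander is within 20 mm of where it started (all of step 2 and y of pipe_mid in the frame of v_block between 0.002 and 0.0085 m and linear speed of pipe below 0.01 m/s and angular speed of pipe below 0.1 rad/s and distance of each of spool, jar, tape_roll, offcut from where it was at the start of the episode below 0.02 m); the robot touches nothing.
It fails at once if the pipe is lifted (its middle more than 55 mm above the bench) (height (world z) of pipe_mid above 0.055 m).
It fails at once if the pipe is tipped on end (its axis more than 0.35 rad from level) (angle between pipe's own y axis and vertical below 1.22 rad or angle between pipe's own y axis and vertical above 1.92 rad).
It fails at once if the pipe is taken between the fingers (the grasp point within 28 mm of its axis points while they touch it) (contact force between the fingers and pipe above 0.5 N and (distance between the grasp point and pipe_mid below 0.028 m or distance between the grasp point and pipe_far below 0.028 m or distance between the grasp point and pipe_near below 0.028 m)).
It fails at once if a bystander is knocked over or shoved more than 30 mm (distance of any of spool, jar, tape_roll, offcut from where it was at the start of the episode above 0.03 m or angle between any of spool, jar, tape_roll, offcut's own z axis and vertical above 0.5 rad).
It also fails if it takes over 51 s, if anything falls off the work surface, if the arm or the gripper's body presses on something with over 40 N, if the wrist force passes 120 N, or if a joint passes its speed limit or range.

### The arm

A 7-joint arm with a two-finger parallel gripper is mounted at the origin on the work surface; the furniture and walls round the work are solid. World frame = base frame: x ahead of the robot, y to its left, z up, the work surface at z = 0. Lengths are in m, angles in rad, forces in N, time in s.
With the tool pointing down it reaches from about 0.4 to 0.875 m from the base axis. Payload 19.3 kg.
Tool frame: the origin (TCP) lies midway between the tips of the shut fingers; the grasp point (between the pads) lies 19 mm behind it (bot.pinch_z is the distance from the TCP to the grasp point, in m); z points along the fingers, y is the direction in which the jaws open and shut (so a half turn about z gives the same grasp; the last joint's range is limited). The gripper opens to 85 mm and grips with 20 to 120 N. Pads are 22 mm wide; open, the fingers measure 114 mm over their backs; the gripper's body (76 mm by 85 mm) begins 54 mm behind the grasp point. The pads swing forward as they close: fully open they stand 13 mm farther back than shut.
Start: joints at [-1.333, 0.521, -0.036, 1.599, 0.021, 1.021, -0.113], TCP at [0.189, 0.596, 0.231] pointing down, gripper open.
Joint ranges: [-2.91, 2.91], [-0.3, 2.13], [-1.5, 1.42], [0.17, 2.43], [-1.26, 4.41], [0.16, 1.93], [-2.52, 2.52]. Speed limits (rad/s): [1.89, 1.89, 2.39, 2.39, 3.01, 3.01, 3.01].

### API

Orientations are given as [roll, pitch, yaw] about the fixed x, y, z axes, in that order (R = Rz(yaw) Ry(pitch) Rx(roll)).
In Python, from workcell import bot gives the robot as it stands. The module is installed in compiled form; this text tells all that it offers.
- The arm moves only by the tool move_arm, never from a script. Its argument "moves" is text: rows parted by semicolons, each of 4 numbers parted by spaces: the shift along the tool's x, y, z in mm, then the turn about the tool's z in rad. In form: dx dy dz yaw; .... A call has exactly 10 rows; each row is the pose to reach, as a shift and turn from the pose commanded when the call began, along the tool's axes at that moment; what a row does not reach only later rows make up. A row lasts 1/12 s, in which the tool goes at most 41.7 mm and 7.16 degrees, less where a joint would pass 70% of its speed; a pose out of reach is approached as far as the arm can. A call with a gripper value outside its range is refused whole. "grip" is the opening, from 0 (shut) to 1 (fully open), set as the call begins (left out, the last holds). The fingers move at their own pace and stop on an object; "grip_force" is the grip in N (left out, the last holds). Time passes only in rows, so rows that repeat a pose let the fingers close, or fill a call up. It gives the time, the measured TCP pose, the force and the opening at its end, in the units of the state.
- bot.observe(): the state, without advancing time (a new reading comes with each control period).
- bot.grab_frame(name): name is "side" or "top" or "wrist"; returns a dict with "frame" (384x512x3 uint8, red, green, blue), "z_map" (384x512 float32, m along the optical axis (not along the pixel's ray), 0 where there is no reading), "K" (3x3 intrinsics, pixels), "eye" and "attitude" of the camera in the world. Camera axes: x right, y up, looking along -z (the intrinsics and any distortion apply to the point x, -y, -z); pixel columns grow to the right and rows downward; lengths in m; the calibration is good to about 2 mm. A picture is of the moment at which its call begins.
- bot.job_done(): hands the job in, once; it reports no verdict.
Trained networks look in a picture, given as the dict that the camera call returned (one of the last four; its "shot" number tells which), for a name from the list of things; names that differ only in an ending like _2 or _b are one class to them, and where a whole thing is asked for, a point or a joint stands for the part that bears it (a point fixed in the world has none). Each returns a list of dicts, best first, with "conf" (0 to 1); they miss things now and then, are a little off and sometimes report something else, mostly with a low value. They report only what shows in the picture. A call takes as long as a camera call.
- bot.search_frame(picture, label): "at" ([column, row] in pixels, amid what is visible of it).
- bot.pinpoint(picture, label): "at" ([column, row] in pixels: a listed point, or the origin of a listed thing).
The state is a dict: "clock": time; "qpos": joint angles; "qd": joint speeds; "joint_efforts": joint torques, N m; "position": TCP position; "tool_rot": TCP orientation; "force": force on the tool from outside, world axes, zero at the start; "moment": the same for the moment, N m; "grip_width": finger opening in m.
Only numpy, scipy, OpenCV 4.12 (cv2) and the standard library are available. Lean on these libraries where they do the work, as an engineer would, in place of code of your own. Each camera call takes 0.05 s, during which the arm holds its last target. There are 200 camera calls.

## Working session

There is one attempt and no reset: what is moved stays moved. The work goes in short steps, Python scripts to look and compute and a tool call to move; the robot and the scene stay as the last step left them, time stands still between calls to the robot, and variables do not carry over. Pictures are saved under pics/ and viewed, about 8 in all and at most 12, crops included, and the job is handed in when it is done.

Besides the shell and the picture viewer there is one more tool, called by a JSON object that holds its "fn" and its "kwargs". move_arm: Moves the arm, as the interface text tells. Its arguments: {"type":"object","properties":{"moves":{"type":"string"},"grip":{"type":"number"},"grip_force":{"type":"number"}},"required":["moves"]}

```bash
mkdir -p pics; cat > h.py <<'E'
import numpy as np, cv2
from workcell import bot
from scipy.spatial.transform import Rotation as R
def att(a):
    a=np.array(a,float)
    if a.shape==(3,3): return a
    return R.from_euler('xyz',a).as_matrix() if a.size==3 else R.from_quat(a).as_matrix()
def ray(p,uv):
    K=np.array(p['K']);u,v=uv
    d=np.array([(u-K[0,2])/K[0,0],-(v-K[1,2])/K[1,1],-1]); return np.array(p['eye']),att(p['attitude'])@d
def atz(p,uv,z):
    e,d=ray(p,uv); return e+d*(z-e[2])/d[2]
def cloud(p):
    K=np.array(p['K']);Z=p['z_map'];v,u=np.mgrid[:Z.shape[0],:Z.shape[1]]
    c=np.stack([(u-K[0,2])/K[0,0]*Z,-(v-K[1,2])/K[1,1]*Z,-Z],-1)
    w=c@att(p['attitude']).T+np.array(p['eye']); w[Z==0]=np.nan; return w
def save(p,n): cv2.imwrite('pics/'+n,cv2.cvtColor(p['frame'],cv2.COLOR_RGB2BGR))
E
python3 - <<'E'
from h import *
s=bot.observe(); print(s)
for n in ['top','side']:
    p=bot.grab_frame(n); save(p,n+'0.png'); W=cloud(p)
    print(n,p['eye'],p['attitude'],p['K'], {k:v for k,v in p.items() if k not in('frame','z_map','K','eye','attitude')})
    for l,z in [('v_block',0),('crest',.014),('stop_face',.028),('home',.028),('pipe',.024),('pipe_far',.024),('pipe_near',.024),('spool',0),('jar',0),('tape_roll',0),('offcut',0)]:
        r=bot.pinpoint(p,l)
        for q in r[:2]: print(l,round(q['conf'],2),np.round(q['at'],1),atz(p,q['at'],z).round(4))
E
```

```text
{'clock': 0.0, 'qpos': array([-1.33320178,  0.52200911, -0.03629492,  1.5999714 ,  0.02118239,
        1.02110185, -0.11278208]), 'qd': array([ 5.94387131e-04,  2.04533813e-05, -1.68042715e-03,  4.64992012e-04,
        3.82557266e-04,  1.10232159e-04, -1.01430968e-03]), 'joint_efforts': array([-3.92078931e-03, -9.27133298e+01,  1.97828650e+00, -3.69933486e+01,
        1.77062029e-02,  8.12519953e-03,  4.59554929e-05]), 'position': array([0.18929865, 0.59530672, 0.23074226]), 'tool_rot': array([-3.14049013e+00,  7.93788408e-05,  2.83376806e+00]), 'force': array([ 0.11252047, -0.18161106, -0.2825538 ]), 'moment': array([0.03356291, 0.04236153, 0.03717804]), 'grip_width': 0.08486978603481223}
top [ 0.399756   -0.05223898  1.21369453] [ 0.13718458 -0.01626446 -1.54554103] [[447.83872118   0.         252.42143922]
 [  0.         447.83872118 187.59415561]
 [  0.           0.           1.        ]] {'shot': 1}
v_block 0.89 [287. 183.] [ 0.5831 -0.1623  0.    ]
crest 0.73 [276.5 178.6] [ 0.5923 -0.1323  0.014 ]
stop_face 0.56 [284.8 201.2] [ 0.5297 -0.1546  0.028 ]
home 0.72 [289.2 178.8] [
[... 518 characters left out ...]
 350.59828012 192.70248475]
 [  0.           0.           1.        ]] {'shot': 2}
v_block 0.52 [264.9 226.8] [ 0.5623 -0.1019  0.    ]
crest 0.85 [285.  227.4] [ 0.59   -0.1472  0.014 ]
stop_face 0.84 [264.7 227.3] [ 0.5352 -0.1463  0.028 ]
stop_face 0.44 [287.2 225.5] [ 0.5851 -0.1626  0.028 ]
home 0.82 [290.4 225. ] [ 0.593 -0.164  0.028]
pipe 0.64 [267.4 200. ] [ 0.6188 -0.0163  0.024 ]
pipe_far 0.62 [278.5 199.7] [ 0.6463 -0.0281  0.024 ]
pipe_near 0.95 [256.9 199.7] [ 0.5948 -0.002   0.024 ]
spool 0.77 [204.  215.9] [0.4521 0.0181 0.    ]
jar 0.86 [180.  206.1] [0.4152 0.1006 0.    ]
tape_roll 0.34 [180.6 203.7] [0.4212 0.1143 0.    ]
offcut 0.75 [205.  185.8] [ 0.5264  0.203  -0.    ]
```

```bash
python3 - <<'E'
from h import *
P=[];H=None
for n in ['top','side']:
    p=bot.grab_frame(n); W=cloud(p).reshape(-1,3); P.append(W)
    if n=='top':
        im=p['frame'][90:270,120:380]; cv2.imwrite('pics/c1.png',cv2.resize(cv2.cvtColor(im,cv2.COLOR_RGB2BGR),None,fx=3,fy=3,interpolation=cv2.INTER_CUBIC))
        print('bench z',np.nanmedian(W[(abs(W[:,0]-.6)<.2)&(abs(W[:,1])<.3)&(W[:,2]<.01)],0))
for i,W in enumerate(P):
    W=W[np.isfinite(W).all(1)]
    m=(W[:,2]>.008)&(W[:,0]>.54)&(W[:,0]<.71)&(W[:,1]>-.075)&(W[:,1]<.05)
    A=W[m]; print(i,'pipe n',len(A),A.min(0).round(4),A.max(0).round(4))
    t=A[A[:,2]>.030] ; c=t.mean(0);u=np.linalg.svd(t-c)[2][0];u*=np.sign(u[0]); s=(t-c)@u
    print(' ridge',c.round(4),u.round(4),s.min().round(4),s.max().round(4), 'mid',(c+u*(s.min()+s.max())/2).round(4))
    m=(W[:,2]>.006)&(W[:,2]<.08)&(W[:,0]>.48)&(W[:,0]<.70)&(W[:,1]>-.27)&(W[:,1]<-.075)
    B=W[m]; print(' block n',len(B))
    r=cv2.minAreaRect(B[:,:2].astype(np.float32)); print(' rect',cv2.boxPoints(r).round(4).tolist())
    hi=B[B[:,2]>.035]; print(' stop n',len(hi),cv2.boxPoints(cv2.minAreaRect(hi[:,:2].astype(np.float32))).round(4).tolist(), hi[:,2].max())
E
```

```text
bench z [ 5.55990646e-01 -5.54421956e-02  3.73719145e-04]
0 pipe n 801 [ 0.562  -0.0554  0.0081] [0.6911 0.0471 0.0548]
 ridge [ 0.6241 -0.0144  0.0437] [ 9.822e-01 -1.876e-01 -5.000e-04] -0.0592 0.0608 mid [ 0.6249 -0.0146  0.0437]
 block n 1508
 rect [[0.47699999809265137, -0.265500009059906], [0.6996999979019165, -0.27000001072883606], [0.7035999894142151, -0.08020000159740448], [0.48080000281333923, -0.07569999992847443]]
 stop n 167 [[0.4652999937534332, -0.15369999408721924], [0.5217999815940857, -0.23690000176429749], [0.5814999938011169, -0.1964000016450882], [0.5249999761581421, -0.11320000141859055]] 0.05920966508111092
1 pipe n 785 [ 0.5621 -0.0481  0.0081] [0.6846 0.0187 0.0493]
 ridge [ 0.6205 -0.0254  0.0409] [ 0.979 -0.204  0.006] -0.0581 0.0629 mid [ 0.6229 -0.0259  0.0409]
 block n 1304
 rect [[0.44609999656677246, -0.16930000483989716], [0.6944000124931335, -0.2694000005722046], [0.7433000206947327, -0.14800000190734863], [0.4950999915599823, -0.0478999987244606]]
 stop n 206 [[0.4781999886035919, -0.19529999792575836], [0.5264000296592712, -0.1987999975681305], [0.5318999886512756, -0.12219999730587006], [0.4837000072002411, -0.11869999766349792]] 0.05135953039893576
```

View pics/c1.png

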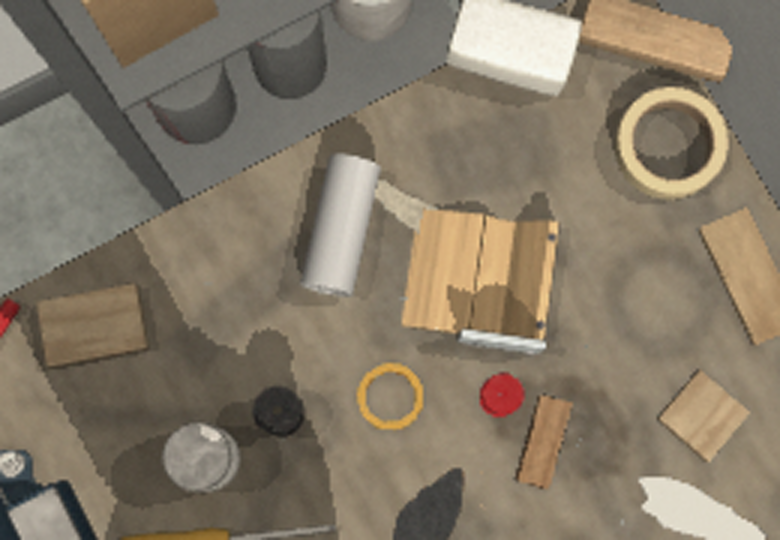

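```bash
cat > fit.py <<'E'
from h import *
from scipy.optimize import least_squares
def proj(p,X):
    c=(X-np.array(p['eye']))@att(p['attitude']); K=np.array(p['K'])
    return np.stack([K[0,2]+K[0,0]*c[:,0]/-c[:,2],K[1,2]-K[1,1]*c[:,1]/-c[:,2]],-1)
def b2w(q,M):
    c,s=np.cos(q[2]),np.sin(q[2]) # q[2]: yaw of block x axis
    M=np.asarray(M,float); return np.stack([q[0]+c*M[:,0]-s*M[:,1],q[1]+s*M[:,0]+c*M[:,1],M[:,2]],-1)
E
python3 - <<'E'
from fit import *
p=bot.grab_frame('top')
M=np.array([[-82,-55,0],[-82,55,0],[-22,55,14],[45,55,30],[-30,-55,50],[45,-55,50],[45,-63,50],[-30,-63,50]])/1000
uv=np.array([[402,325],[425,208],[485,215],[560,222],[463,330],[548,344],[546,352],[461,341]])/3+[120,90]
f=lambda q:(proj(p,b2w(q,M))-uv).ravel()
r=least_squares(f,[.592,-.165,-1.75]); print(r.x, r.x[2]+np.pi/2); print(r.fun.reshape(-1,2).round(2))
q=r.x
ps=bot.grab_frame('side')
for n,pp in (('t',p),('s',ps)):
    L=[[-82,-55,0],[-82,55,0],[-22,55,14],[-19,55,14],[-8,55,2],[8,55,2],[37,55,30],[45,55,30],[45,-55,30],[45,-55,50],[-30,-55,50],[-30,-63,50],[45,-63,50],[45,-63,0],[-30,-63,0],[-30,-63,50],[-30,-55,50],[-22,-55,14],[-82,-55,0]]
    S=4; a=proj(pp,b2w(q,np.array(L)/1000)); x0,y0=(a.mean(0)-[115,65]).astype(int) if n=='s' else (a.mean(0)-[115,65]).astype(int)
    im=cv2.cvtColor(pp['frame'],cv2.COLOR_RGB2BGR)[y0:y0+130,x0:x0+195]; im=cv2.resize(im,None,fx=S,fy=S,interpolation=cv2.INTER_CUBIC)
    cv2.polylines(im,[((a-[x0,y0]+.5)*S).astype(int)],False,(0,0,255),1)
    # pipe outline guess
    c=np.array([.6249,-.0146]);u=np.array([.9822,-.1876]);v=np.array([-u[1],u[0]])
    for z,w in((.024,.024),(.048,0.),(.024,-.024)):
        l=np.array([[*(c+u*k*.06+v*w),z] for k in(-1,1)]); a=proj(pp,l); cv2.polylines(im,[((a-[x0,y0]+.5)*S).astype(int)],False,(0,255,0),1)
    cv2.imwrite(f'pics/fit_{n}.png',im)
W=cloud(p)
for uvw in [(200,150),(230,110),(215,120),(265,115)]: print(uvw,W[uvw[1],uvw[0]])
for uvw in [(232,122),(200,140),(250,115)]: print(uvw,atz(p,uvw,0))
E
```

```text
[ 0.58101307 -0.16179511 -1.70288583] -0.13208950537967445
[[ 0.16  0.39]
 [-1.28  0.28]
 [ 0.6   0.38]
 [ 0.67  0.81]
 [-0.15 -0.29]
 [-0.16 -0.44]
 [ 0.08 -0.1 ]
 [ 0.05 -0.95]]
(200, 150) [ 0.66906407  0.07992577 -0.00203665]
(230, 110) [ 1.00834121  0.03112364 -0.70178016]
(215, 120) [ 0.94767672  0.09218421 -0.65694687]
(265, 115) [ 0.77457127 -0.09785813 -0.0022419 ]
(232, 122) [ 0.75092726 -0.00610422  0.        ]
(200, 140) [0.69689685 0.08087128 0.        ]
(250, 115) [ 0.77260983 -0.05578897  0.        ]
```

View pics/fit_t.png

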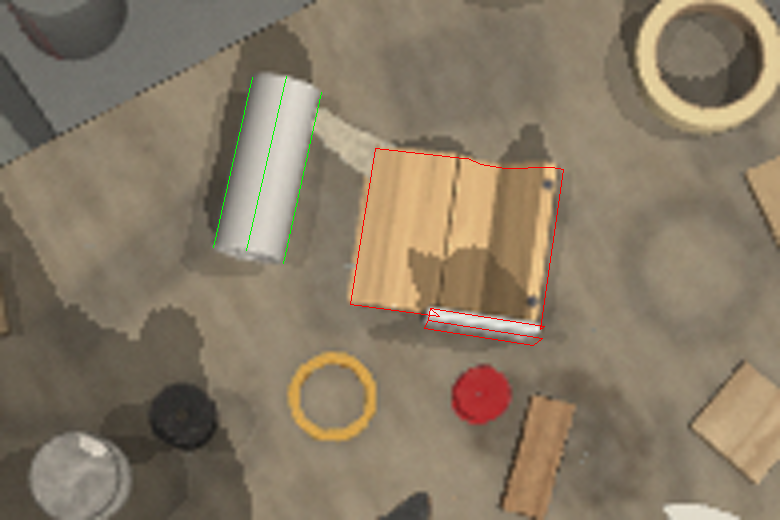

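View pics/fit_s.png

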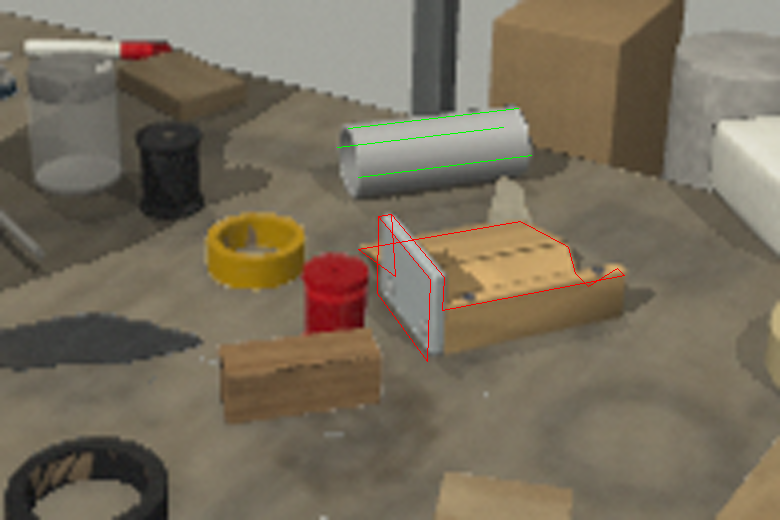

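```bash
cat >> fit.py <<'E'
Q=[.5810,-.1618,-1.7029]
def go(bx,by,z,jaw):
    """jaw: tool-y axis angle relative to block y (mod pi). prints shift in tool mm and yaw"""
    s=bot.observe(); T=R.from_euler('xyz',s['tool_rot']).as_matrix()
    g=b2w(Q,[[bx/1e3,by/1e3,z/1e3]])[0]; d=(g-s['position'])@T*1e3
    ta=np.arctan2(T[1,1],T[0,1]); w=Q[2]+np.pi/2+jaw-ta; w=(w+np.pi/2)%np.pi-np.pi/2
    inv=np.array(s['position'])-[Q[0],Q[1],0]; c,sn=np.cos(Q[2]),np.sin(Q[2])
    print('t',round(s['clock'],2),'now block',np.round([1e3*(c*inv[0]+sn*inv[1]),1e3*(-sn*inv[0]+c*inv[1]),1e3*inv[2]],1),'world goal',g.round(3),'tool d',d.round(1),'yaw',round(-w,3),'F',np.round(s['force'],1),'grip',round(s['grip_width'],3))
E
python3 -c "
from fit import *
go(-220,24,150,0); print(bot.observe()['qpos'].round(2))"
```

```text
t 1.4 now block [-699.2 -488.   231.3] world goal [0.634 0.053 0.15 ] tool d [-587.9 -382.3   81.3] yaw 1.395 F [ 0.9 -0.9 -0.1] grip 0.085
[-1.33  0.52 -0.04  1.6   0.02  1.02 -0.11]
```

{"fn": "move_arm", "kwargs": {"moves": "-30 -20 0 0.07; -60 -40 0 0.14; -90 -58 0 0.21; -120 -78 0 0.28; -150 -97 0 0.35; -180 -117 0 0.42; -210 -136 0 0.49; -240 -156 0 0.56; -270 -175 0 0.63; -300 -195 0 0.7", "grip": 1}}

```text
clock: 2.23
position: [0.4171, 0.3175, 0.2315]
tool_rot: [3.141, -0.0, 2.131]
force: [-0.1, 0.6, 0.2]
grip_width: 0.0856
```

```bash
python3 -c "
from fit import *
go(-220,24,150,0); print(bot.observe()['qpos'].round(2))"
```

```text
t 2.23 now block [-453.6 -225.6  231.5] world goal [0.634 0.053 0.15 ] tool d [-339.2   43.2   81.5] yaw 0.692 F [-0.1  0.6  0.2] grip 0.086
[-0.92  0.37  0.2   1.87 -0.09  0.91 -0.11]
```

{"fn": "move_arm", "kwargs": {"moves": "-38 5 8 0.08; -76 10 16 0.16; -114 15 24 0.24; -152 20 32 0.32; -190 24 40 0.4; -228 29 50 0.48; -266 34 60 0.56; -304 39 70 0.63; -339 43 80 0.69; -339 43 80 0.69"}}

```text
clock: 3.07
position: [0.6357, 0.0481, 0.1495]
tool_rot: [3.141, 0.004, 1.433]
force: [-0.1, -1.5, -0.0]
grip_width: 0.0854
```

```bash
python3 -c "
from fit import *
go(-220,24,8,0); print(bot.observe()['qpos'].round(2), bot.observe()['tool_rot'])
p=bot.grab_frame('wrist'); save(p,'w1.png')
for l in ['pipe','pipe_far','pipe_near','crest','home']:
  for q in bot.pinpoint(p,l)[:1]:
    w=atz(p,q['at'],{'pipe':.024,'pipe_far':.024,'pipe_near':.024,'crest':.014,'home':.028}[l])-[Q[0],Q[1],0]; c,s=np.cos(Q[2]),np.sin(Q[2])
    print(l,round(q['conf'],2),q['at'],[1e3*(c*w[0]+s*w[1]),1e3*(-s*w[0]+c*w[1])])
"
```

```text
t 3.07 now block [-215.3   26.6  149.5] world goal [0.634 0.053 0.008] tool d [  5.2  -2.6 141.5] yaw -0.005 F [-0.1 -1.5 -0. ] grip 0.085
[-0.41  0.67  0.38  1.65 -0.29  0.88 -0.06] [3.14128202 0.00380353 1.43340542]
pipe 0.67 [252.8, 253.6] [np.float64(-152.37135414137134), np.float64(23.986576771522692)]
pipe_far 0.77 [294.7, 251.2] [np.float64(-154.50132835534143), np.float64(60.48763292835514)]
pipe_near 0.95 [213.5, 252.3] [np.float64(-153.79003022885766), np.float64(-10.254063386448257)]
crest 0.94 [233.7, 360.6] [np.float64(-28.431938049793793), np.float64(3.8356096167655642)]
```

View pics/w1.png

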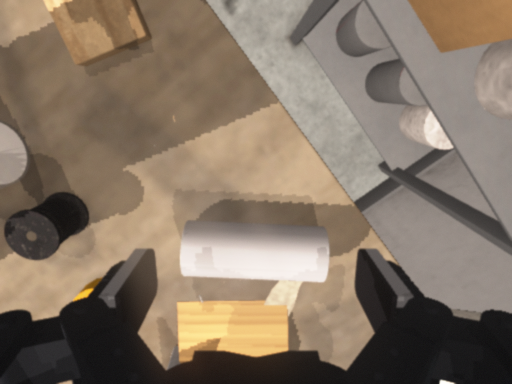

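{"fn": "move_arm", "kwargs": {"moves": "0 -2 25 0; 0 -2 50 0; 0 -2 75 0; 0 -2 100 0; 0 -2 120 0; 0 -2 135 0; 0 -2 143 0; 0 -2 143 0; -4 -2 143 0; -10 -2 143 0"}}

```text
clock: 4.2
position: [0.6309, 0.0458, 0.0095]
tool_rot: [3.14, -0.001, 1.445]
force: [-0.3, 0.6, 1.1]
grip_width: 0.0853
```

```bash
python3 -c "
from fit import *
go(-190,24,6,0); print(bot.observe()['tool_rot'])
p=bot.grab_frame('side'); save(p,'s2.png'); cv2.imwrite('pics/s2.png',cv2.resize(cv2.cvtColor(p['frame'],cv2.COLOR_RGB2BGR)[140:270,170:360],None,fx=4,fy=4,interpolation=cv2.INTER_CUBIC))
"
```

```text
t 4.2 now block [-212.4   22.1    9.5] world goal [0.63  0.023 0.006] tool d [-22.4   1.8   3.5] yaw 0.006 F [-0.3  0.6  1.1] grip 0.085
[ 3.14000215e+00 -5.99097387e-04  1.44477778e+00]
```

View pics/s2.png

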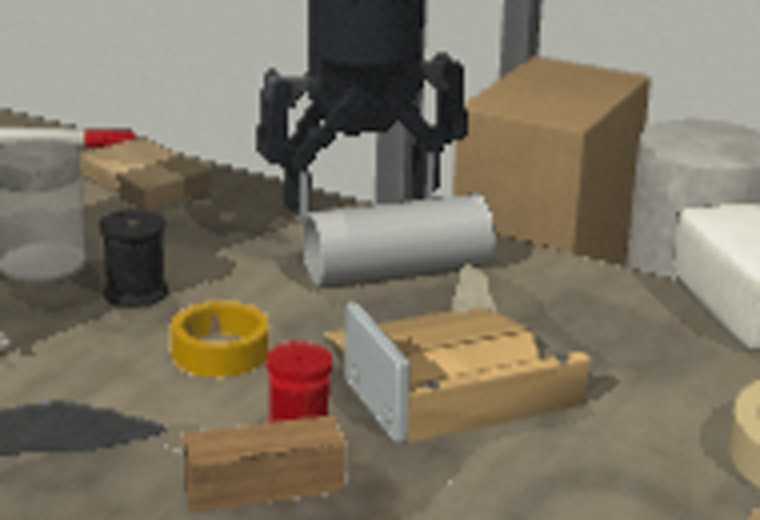

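{"fn": "move_arm", "kwargs": {"moves": "-4 2 0 0; -8 2 0 0; -12 2 0 0; -16 2 0 0; -20 2 0 0; -24 2 0 0; -28 2 0 0; -32 2 0 0; -36 2 0 0; -40 2 0 0"}}

```text
clock: 5.08
position: [0.6271, 0.0051, 0.0083]
tool_rot: [-3.142, 0.0, 1.444]
force: [-0.6, 0.6, -0.3]
grip_width: 0.0855
```

```bash
cat >> fit.py <<'E'
def blk(w):
    w=np.asarray(w)-[Q[0],Q[1],0]; c,s=np.cos(Q[2]),np.sin(Q[2])
    return np.stack([c*w[...,0]+s*w[...,1],-s*w[...,0]+c*w[...,1],w[...,2]],-1)*1e3
def pipe(cams=('top','side'),z=.024):
    for n in cams:
        p=bot.grab_frame(n)
        for l in ['pipe','pipe_far','pipe_near']:
            for q in bot.pinpoint(p,l)[:1]: print(n,l,round(q['conf'],2),blk(atz(p,q['at'],z)).round(1))
    return p
E
python3 -c "
from fit import *
go(-150,24,6,0); pipe()"
```

```text
t 5.08 now block [-171.5   23.7    8.3] world goal [ 0.625 -0.016  0.006] tool d [-21.5   0.2   2.3] yaw 0.005 F [-0.6  0.6 -0.3] grip 0.086
top pipe 0.8 [-130.2   26.2   24. ]
top pipe_far 0.77 [-132.7   62.    24. ]
top pipe_near 0.96 [-134.3  -12.4   24. ]
side pipe 0.37 [-313.8 -115.4   24. ]
side pipe_far 0.98 [-117.1   57.7   24. ]
side pipe_near 0.74 [-125.7  -19.2   24. ]
```

{"fn": "move_arm", "kwargs": {"moves": "-4 0 0 0; -8 0 0 0; -12 0 0 0; -16 0 0 0; -20 0 0 0; -24 0 0 0; -28 0 0 0; -32 0 0 0; -36 0 0 0; -40 0 0 0"}}

```text
clock: 6.32
position: [0.622, -0.0345, 0.0083]
tool_rot: [3.142, -0.0, 1.444]
force: [0.2, 0.5, 1.0]
grip_width: 0.0855
```

```bash
python3 -c "
from fit import *
go(-110,24,6,0); pipe(('top','top'))"
```

```text
t 6.32 now block [-131.6   23.9    8.3] world goal [ 0.619 -0.056  0.006] tool d [-21.6  -0.    2.3] yaw 0.005 F [0.2 0.5 1. ] grip 0.085
top pipe 0.66 [-99.5  35.6  24. ]
top pipe_far 0.7 [-88.8  54.9  24. ]
top pipe_near 0.64 [-90.3 -13.6  24. ]
top pipe 0.78 [-95.  21.  24.]
top pipe_far 0.46 [-87.2  58.5  24. ]
top pipe_near 0.53 [-95.6 -14.7  24. ]
```

{"fn": "move_arm", "kwargs": {"moves": "-4 0 0 0; -8 0 0 0; -12 0 -1 0; -16 0 -2 0; -20 0 -3 0; -24 0 -4 0; -28 0 -5 0; -32 0 -6 0; -36 0 -7 0; -40 0 -8 0"}}

```text
clock: 7.55
position: [0.6169, -0.0742, 0.0164]
tool_rot: [-3.142, 0.0, 1.444]
force: [0.2, 3.2, 2.3]
grip_width: 0.0854
```

```bash
python3 -c "
from fit import *
go(-70,24,20,0); p=pipe(('top','side'),.031)
cv2.imwrite('pics/s3.png',cv2.resize(cv2.cvtColor(p['frame'],cv2.COLOR_RGB2BGR)[140:270,170:360],None,fx=4,fy=4,interpolation=cv2.INTER_CUBIC))
"
```

```text
t 7.55 now block [-91.6  24.1  16.4] world goal [ 0.614 -0.096  0.02 ] tool d [-21.6  -0.2  -3.6] yaw 0.005 F [0.2 3.2 2.3] grip 0.085
top pipe 0.63 [-55.3  25.1  31. ]
top pipe_far 0.31 [-55.6  27.   31. ]
top pipe_near 0.62 [-55.3 -11.5  31. ]
side pipe 0.87 [-56.7  28.4  31. ]
side pipe_far 0.66 [-61.5  60.9  31. ]
side pipe_near 0.87 [-62.  -18.2  31. ]
```

View pics/s3.png

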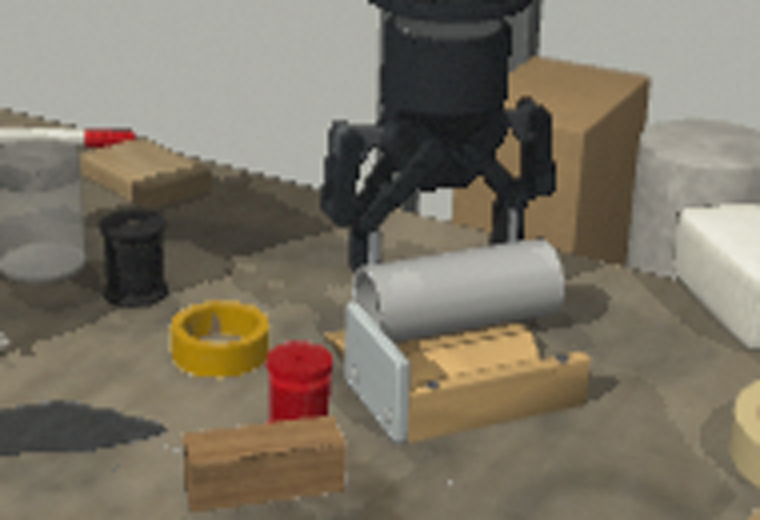

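{"fn": "move_arm", "kwargs": {"moves": "-3 0 -1 0; -6 0 -2 0; -9 0 -2 0; -12 0 -3 0; -15 0 -4 0; -18 0 -4 0; -21 0 -5 0; -24 0 -6 0; -27 0 -6 0; -30 0 -7 0"}}

```text
clock: 8.78
position: [0.6129, -0.1043, 0.0232]
tool_rot: [-3.141, 0.001, 1.443]
force: [0.3, -0.3, -0.4]
grip_width: 0.0855
```

{"fn": "move_arm", "kwargs": {"moves": "-2 0 0 0; -4 0 -1 0; -6 0 -1 0; -8 0 -2 0; -10 0 -2 0; -12 0 -2 0; -14 0 -2 0; -15 0 -2 0; -15 0 -2 0; -15 0 -2 0"}}

```text
clock: 9.62
position: [0.6113, -0.1184, 0.0253]
tool_rot: [-3.142, 0.0, 1.444]
force: [-0.2, -0.0, 0.5]
grip_width: 0.0853
```

```bash
python3 -c "
from fit import *
go(-70,24,150,0); p=pipe(('top','side'),.028)
cv2.imwrite('pics/s4.png',cv2.resize(cv2.cvtColor(p['frame'],cv2.COLOR_RGB2BGR)[140:270,170:360],None,fx=4,fy=4,interpolation=cv2.INTER_CUBIC))
"
```

```text
t 9.62 now block [-47.   24.3  25.3] world goal [ 0.614 -0.096  0.15 ] tool d [  23.    -0.2 -124.7] yaw 0.005 F [-0.2 -0.   0.5] grip 0.085
side pipe 0.86 [ 6.1 19.3 28. ]
side pipe_far 0.58 [ 2.1 51.7 28. ]
side pipe_near 0.64 [-18.3 -15.7  28. ]
```

View pics/s4.png

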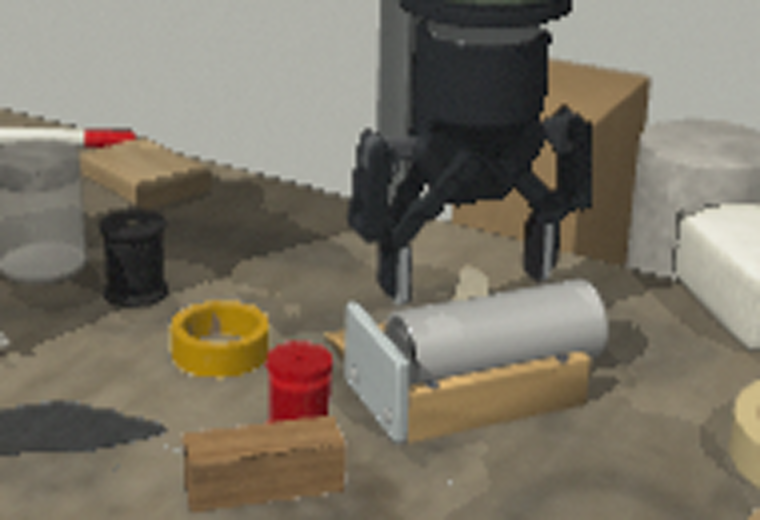

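{"fn": "move_arm", "kwargs": {"moves": "15 0 0 0; 25 0 -20 0; 25 0 -50 0; 25 0 -80 0; 25 0 -110 0; 25 15 -120 0; 25 40 -120 0; 25 75 -120 0; 25 105 -120 0; 25 110 -120 0"}}

```text
clock: 10.85
position: [0.7269, -0.1076, 0.1448]
tool_rot: [3.14, 0.0, 1.445]
force: [0.7, 0.7, 0.1]
grip_width: 0.0852
```

```bash
python3 -c "
from fit import *
go(0,125,145,np.pi/2); T=R.from_euler('xyz',bot.observe()['tool_rot']).as_matrix();print(blk(T[:,1]*1+[Q[0],Q[1],0]),bot.observe()['qpos'].round(2)); pipe(('top','side'),.028)
"
```

```text
t 10.85 now block [-72.9 137.5 144.8] world goal [ 0.705 -0.178  0.145] tool d [-72.9 -12.9  -0.2] yaw -1.565 F [0.7 0.7 0.1] grip 0.085
[ -5.9556277  999.98102968   1.57187316] [-0.12  0.81  0.34  1.35 -0.29  1.02  0.14]
top pipe 0.9 [-3.4 29.  28. ]
top pipe_far 0.67 [ 3.1 53.4 28. ]
top pipe_near 0.94 [ -6.8 -12.5  28. ]
side pipe 0.91 [13.4 23.2 28. ]
side pipe_far 0.76 [ 2.2 53.5 28. ]
side pipe_near 0.83 [ -5.  -14.7  28. ]
```

{"fn": "move_arm", "kwargs": {"moves": "-10 0 0 -0.12; -20 0 0 -0.24; -30 0 0 -0.36; -40 0 0 -0.48; -50 0 0 -0.6; -60 0 0 -0.72; -70 0 0 -0.84; -73 0 0 -0.96; -73 0 0 -1.08; -73 0 0 -1.2", "grip": 0.4}}

```text
clock: 12.08
position: [0.714, -0.1804, 0.1457]
tool_rot: [-3.141, 0.0, 2.649]
force: [-0.8, -0.2, 0.3]
grip_width: 0.0343
```

{"fn": "move_arm", "kwargs": {"moves": "0 0 0 -0.12; 0 0 0 -0.24; 0 0 0 -0.36; 0 0 0 -0.365; 0 0 0 -0.365; 0 0 0 -0.365; 0 0 0 -0.365; 0 0 0 -0.365; 0 0 0 -0.365; 0 0 0 -0.365"}}

```text
clock: 12.92
position: [0.7143, -0.1798, 0.1453]
tool_rot: [-3.141, -0.0, 3.008]
force: [-0.3, -0.2, 1.1]
grip_width: 0.0344
```

```bash
python3 -c "
from fit import *
go(0,120,12,np.pi/2); print(bot.observe()['qpos'].round(2),bot.observe()['tool_rot'].round(3))
p=bot.grab_frame('top'); W=blk(cloud(p)).reshape(-1,3)
m=(abs(W[:,0])<30)&(W[:,1]>-50)&(W[:,1]<105)&(W[:,2]>40)&(W[:,2]<60); A=W[m]; print(len(A),A.min(0),A.max(0), np.percentile(A[:,1],[1,99]))
"
```

```text
t 12.92 now block [  0.3 134.6 145.3] world goal [ 0.7   -0.178  0.012] tool d [ 14.5   0.3 133.3] yaw -0.001 F [-0.3 -0.2  1.1] grip 0.034
[ 0.2   0.79 -0.06  1.33  0.05  1.02  1.57] [-3.141 -0.     3.008]
14 [-26.92226285  16.44866548  40.00622532] [-23.30482669  79.11603618  46.03414803] [16.79722622 77.73166497]
```

{"fn": "move_arm", "kwargs": {"moves": "0 0 25 0; 0 0 50 0; 0 0 75 0; 0 0 100 0; 0 0 120 0; 0 0 133 0; 0 0 133 0; 6 0 133 0; 14 0 133 0; 20 0 133 0"}}

```text
clock: 13.8
position: [0.6946, -0.1775, 0.014]
tool_rot: [-3.141, 0.002, 3.008]
force: [-0.5, 0.7, 0.6]
grip_width: 0.0339
```

{"fn": "move_arm", "kwargs": {"moves": "3 0 0 0; 6 0 0 0; 8 0 0 0; 10 0 0 0; 12 0 0 0; 14 0 0 0; 16 0 0 0; 18 0 0 0; 20 0 0 0; 22 0 0 0"}}

```text
clock: 14.63
position: [0.6727, -0.1744, 0.0123]
tool_rot: [3.142, 0.0, 3.009]
force: [1.6, 0.0, -1.4]
grip_width: 0.0339
```

```bash
python3 -c "
from fit import *
go(0,76,12,np.pi/2)
p=bot.grab_frame('side')
cv2.imwrite('pics/s5.png',cv2.resize(cv2.cvtColor(p['frame'],cv2.COLOR_RGB2BGR)[140:270,170:360],None,fx=4,fy=4,interpolation=cv2.INTER_CUBIC))
"
```

```text
t 14.63 now block [ 0.4 92.6 12.3] world goal [ 0.656 -0.172  0.012] tool d [16.6  0.4  0.3] yaw -0.001 F [ 1.6  0.  -1.4] grip 0.034
```

View pics/s5.png

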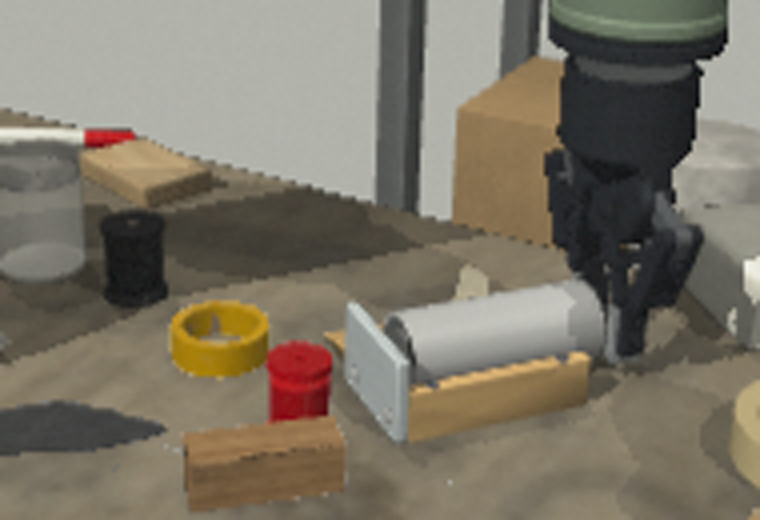

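{"fn": "move_arm", "kwargs": {"moves": "1.5 0 0 0; 3 0 0 0; 4.5 0 0 0; 6 0 0 0; 7.5 0 0 0; 9 0 0 0; 10 0 0 0; 11 0 0 0; 12 0 0 0; 12 0 0 0"}}

```text
clock: 15.52
position: [0.6606, -0.1729, 0.0124]
tool_rot: [-3.141, -0.0, 3.009]
force: [1.3, -2.5, 0.9]
grip_width: 0.0343
```

{"fn": "move_arm", "kwargs": {"moves": "0.5 0 0 0; 1 0 0 0; 1.5 0 0 0; 2 0 0 0; 2 0 0 0; 2 0 0 0; 2 0 0 0; 2 0 0 0; 2 0 0 0; 2 0 0 0"}}

```text
clock: 16.35
position: [0.6593, -0.1727, 0.0124]
tool_rot: [-3.142, 0.001, 3.009]
force: [5.8, -3.2, -0.2]
grip_width: 0.0343
```

{"fn": "move_arm", "kwargs": {"moves": "0.5 0 0 0; 1 0 0 0; 1.5 0 0 0; 2 0 0 0; 2 0 0 0; 2 0 0 0; 2 0 0 0; 2 0 0 0; 2 0 0 0; 2 0 0 0"}}

```text
clock: 17.18
position: [0.6594, -0.1722, 0.0131]
tool_rot: [3.141, 0.005, 3.009]
force: [15.8, -2.0, -2.6]
grip_width: 0.034
```

```bash
python3 -c "
from fit import *
go(0,76,12,np.pi/2)
p=pipe(('side',),.028)
cv2.imwrite('pics/s6.png',cv2.resize(cv2.cvtColor(p['frame'],cv2.COLOR_RGB2BGR)[190:260,240:340],None,fx=8,fy=8,interpolation=cv2.INTER_CUBIC))
"
```

```text
t 17.18 now block [-0.  79.1 13.1] world goal [ 0.656 -0.172  0.012] tool d [ 3.1 -0.   1.1] yaw -0.001 F [15.8 -2.  -2.6] grip 0.034
side pipe 0.94 [-0.8  9.7 28. ]
side pipe_far 0.76 [-3.2 42.5 28. ]
side pipe_near 0.58 [ -0.7 -34.   28. ]
```

View pics/s6.png

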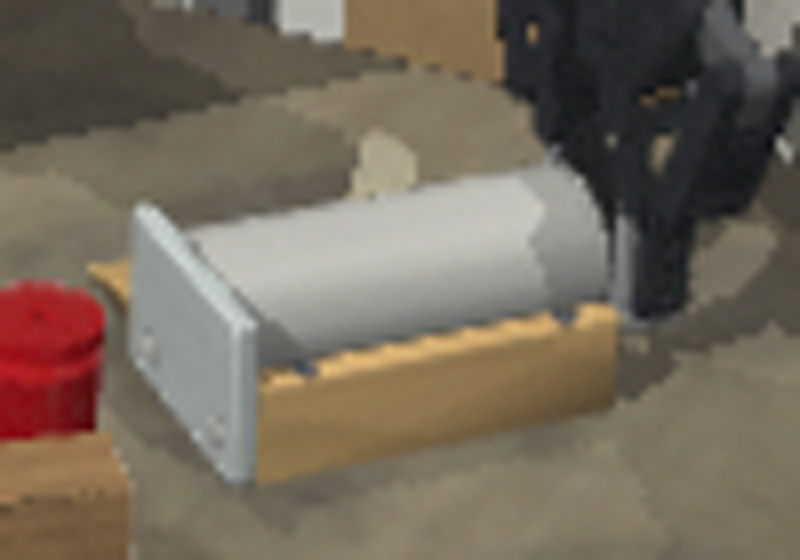

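{"fn": "move_arm", "kwargs": {"moves": "-4 0 0 0; -12 0 0 0; -24 0 0 0; -40 0 0 0; -50 0 -20 0; -50 0 -50 0; -50 0 -80 0; -50 0 -110 0; -50 0 -140 0; -50 0 -140 0"}}

```text
clock: 18.22
position: [0.7088, -0.1794, 0.1585]
tool_rot: [-3.141, 0.007, 3.009]
force: [0.6, 0.6, 0.6]
grip_width: 0.0343
```

```bash
python3 -c "
from fit import *
go(0,76,12,np.pi/2)
p=pipe(('top','side'),.028)
cv2.imwrite('pics/s7.png',cv2.resize(cv2.cvtColor(p['frame'],cv2.COLOR_RGB2BGR)[190:260,240:340],None,fx=8,fy=8,interpolation=cv2.INTER_CUBIC))
p=bot.grab_frame('top')
for l in ['spool','jar','tape_roll','offcut']:
  for q in bot.pinpoint(p,l)[:1]: print(l,q['at'])
"
```

```text
t 18.22 now block [  0.6 129.  158.5] world goal [ 0.656 -0.172  0.012] tool d [ 54.    0.6 146.1] yaw -0.001 F [0.6 0.6 0.6] grip 0.034
top pipe 0.6 [-3.5  9.4 28. ]
top pipe_far 0.52 [-2.  41.7 28. ]
top pipe_near 0.68 [-0.5  9.4 28. ]
side pipe 0.8 [ 6.6  1.6 28. ]
side pipe_far 0.95 [-0.9 44.9 28. ]
side pipe_near 0.73 [-14.7 -29.4  28. ]
spool [211.6, 225.2]
jar [188.9, 241.9]
offcut [151.9, 201.5]
```

View pics/s7.png

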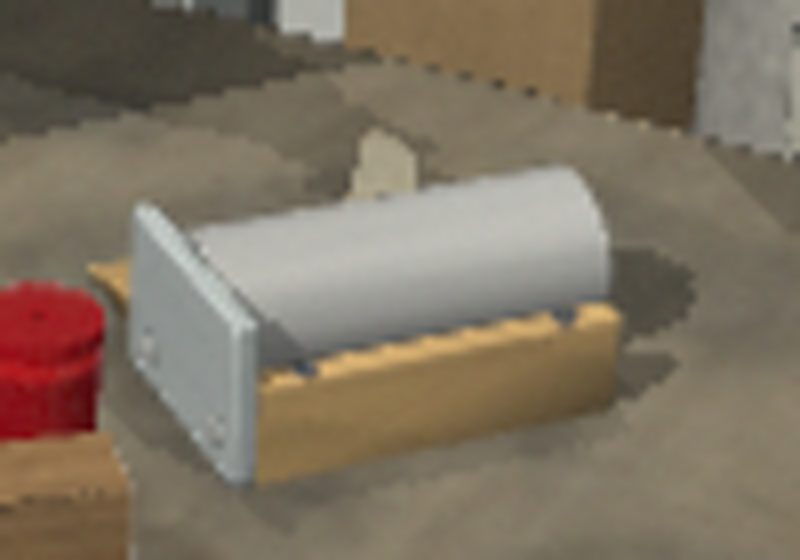

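```bash
python3 -c "
from workcell import bot
print(bot.job_done())"
```

```text
the job is handed in; nothing more can be done
None
```

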